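# Tamp the smoker-wood chunks level in their tray

## Task

Two of the wood chunks in the steel tray are propped up on end walls and stick out above the rim. Take the flat wooden tamper by its handle and, holding it, press its broad foot down into the tray until all the chunks lie flat and level; do not push them with the gripper. Then lift the tamper out and stand it upright on the bench, clear of the tray, and let go.

Things in the scene. Friction and masses are not known exactly. Their poses are not given: they have to be found in the camera images.
- tray: open sheet-steel tray fixed to the bench, inside 124 mm (x) by 156 mm (y), walls and floor 3 mm thick, rim 42 mm high and 138 x 170 mm over its rolled edge. Origin at the centre of its underside, z up, y along its length. It holds six loose wood chunks 20 mm thick in two rows along y: four lie flat on the floor (tops 23 mm above the bench), two are propped on the end walls
- tamper: wooden tamper standing on its foot, a flat board 70 mm (x) by 120 mm (y), 16 mm thick; upright handle 26 mm square (sides along x and y) from its middle to 132 mm above the underside; about 0.35 kg. Origin at the centre of the foot's underside, z up. The foot fits the tray lengthwise with 18 mm or more to spare all round. The 106 mm tall rubber mallet on its round head near by is not the tool
- chunk_left: loose wood chunk 40 x 54 x 20 mm (x, y, z), 50 g; origin at its centre, z through the thickness. At first it is propped leaning at about 35 degrees, its raised end against the tray's +y end wall and standing above the rim (top about 50 mm above the bench); 5 to 20 N from above near its raised end slides it down flat
- chunk_right: loose wood chunk 40 x 54 x 20 mm (x, y, z), 50 g; origin at its centre, z through the thickness. At first it is propped leaning at about 35 degrees, its raised end against the tray's -y end wall and standing above the rim, in the other row; otherwise like chunk_left

How it is judged:
By the outcome, as a careful person would: the job done as asked, in the order asked, and still so for the second after the job is handed in, with the robot touching nothing.
It also fails if it takes over 54 s, if anything falls off the work surface, if the arm or the gripper's body presses on something with over 40 N, if the wrist force passes 120 N, or if a joint passes its speed limit or range.

## Robot

A 6-joint arm with a two-finger parallel gripper is mounted at the origin on the work surface. World frame = base frame: x ahead of the robot, y to its left, z up, the work surface at z = 0. Lengths are in m, angles in degrees, forces in N, time in s.
With the tool pointing down it reaches from about 0.25 to 0.725 m from the base axis. Payload 9.7 kg.
Tool frame: the origin (TCP) lies at the very end of the fingers, on their centre line; the grasp point (between the pads) lies 19 mm behind it; z points along the fingers, y is the direction in which the jaws open and shut (so a half turn about z gives the same grasp; the last joint's range is limited). The gripper opens to 85 mm and grips with 20 to 120 N. Pads are 22 mm wide; open, the fingers measure 114 mm over their backs; the gripper's body (76 mm by 85 mm) begins 54 mm behind the grasp point. The pads swing forward as they close: fully open they stand 13 mm farther back than shut.
Start: joints at [71.734, 4.979, 10.078, 95.1, 0, 90], TCP at [0.172, 0.522, 0.231] pointing down, gripper open.
Joint ranges: [-179.16, 179.16], [-48.56, 103.87], [-65.8, 70.77], [-126.05, 130.52], [-82.76, 87.17], [-180, 180]. Speed limits (degrees/s): [127.2, 127.2, 147.25, 180, 180, 180].

## Interface

Orientations are given as [roll, pitch, yaw] about the fixed x, y, z axes, in that order (R = Rz(yaw) Ry(pitch) Rx(roll)).
In Python, from workcell import bot, camera, ticket gives the robot as it stands.
- The arm moves only by the shell command python3 -m jog 'ROWS' [FORCE]. ROWS is a JSON object of lists of equal length, an entry for each row: "turn": the turn, a rotation vector about the world's x, y, z each as a share of 8 degrees, from -1 to 1, a list of three; "delta_pos": the shift along the world's x, y, z each as a share of 50 mm, from -1 to 1, a list of three; "hand": the opening, from -1 (shut) to 1 (fully open). A call has exactly 10 rows; each row shifts and turns the commanded pose from where the row before left it; what a row does not reach is not made up. A row lasts 1/10 s, in which the tool goes at most 50 mm and 8.59 degrees, less where a joint would pass 70% of its speed; a pose out of reach is approached as far as the arm can. A call with a number of a shift or a turn outside -1 to 1 is refused whole. A call with a gripper value outside its range is refused whole. The fingers move at their own pace and stop on an object; FORCE is the grip in N (left out, the last holds). Time passes only in rows, so rows that do not move let the fingers close, or fill a call up. It gives the time, the measured TCP pose, the force and the opening at its end, in the units of the state.
- bot.get_obs(): the state, without advancing time (a new reading comes with each control period).
- camera(name): name is "scene" or "top" or "wrist"; returns a dict with "frame" (384x512x3 uint8, red, green, blue), "range_z" (384x512 float32, m along the optical axis (not along the pixel's ray), 0 where there is no reading), "fx", "fy", "cx", "cy" (pixels), "extrinsics" (4x4, takes a point from world to camera coordinates); the wrist camera has in their place "mount" (4x4, takes a point from camera to tool coordinates, whose origin is the TCP and whose axes are the flange's). Camera axes: x right, y up, looking along -z (the intrinsics and any distortion apply to the point x, -y, -z); pixel columns grow to the right and rows downward; lengths in m; the calibration is good to about 2 mm. The wrist camera is an equidistant fisheye: a pixel r from the principal point sees the ray r / f radians off the axis. A picture is of the moment at which its call begins: read the wrist's pose just before it.
- ticket.job_done(): hands the job in, once; it reports no verdict.
The state is a dict: "time": time; "q": joint angles; "qd": joint speeds; "joint_efforts": joint torques, N m; "ee_pos": TCP position; "tcp_rot": TCP orientation; "wrist_force": force on the tool from outside, world axes, zero at the start; "torque": the same for the moment, N m; "opening": finger opening in m.
Only numpy, scipy, OpenCV 4.12 (cv2) and the standard library are available. Lean on these libraries where they do the work, as an engineer would, in place of code of your own. Each camera call takes 0.05 s, during which the arm holds its last target.

## Working session

There is one attempt and no reset: what is moved stays moved. The work goes in short steps, Python scripts to look and compute and a shell command to move; the robot and the scene stay as the last step left them, time stands still between calls to the robot, and variables do not carry over. Pictures are saved under pics/ and viewed, and the job is handed in when it is done.

```bash
mkdir -p pics; python3 - <<'E'
from workcell import bot,camera
import cv2,numpy as np
o=bot.get_obs();print(o)
for n in("scene","top"):
    c=camera(n);cv2.imwrite(f"pics/{n}0.png",c["frame"][:,:,::-1]);np.savez(f"{n}0.npz",**c)
    print(n,c["fx"],c["extrinsics"].round(3).tolist())
E
```

```text
{'time': 0.0, 'q': array([ 7.17325501e+01,  5.00943067e+00,  1.00346726e+01,  9.50987443e+01,
       -1.56448122e-03,  8.99997084e+01]), 'qd': array([ 0.02956776, -0.08790896, -0.01412176, -0.08399871,  0.00692899,
        0.08841123]), 'joint_efforts': array([-7.40297328e-04, -5.20385420e+01,  4.64806259e+01,  1.62998523e-02,
       -8.91265540e-05, -1.94978199e-06]), 'ee_pos': array([0.17233633, 0.52206684, 0.23060104]), 'tcp_rot': array([-1.79926498e+02,  1.56410584e-03,  1.61732844e+02]), 'wrist_force': array([-0.36575021, -0.57204588,  0.1767021 ]), 'torque': array([-0.00639294, -0.01157132,  0.00755035]), 'opening': 0.08559155403274242}
scene 471.7804138752081 [[-0.304, 0.952, 0.02, 0.227], [-0.529, -0.186, 0.828, 0.243], [0.792, 0.241, 0.56, -1.348], [0.0, 0.0, 0.0, 1.0]]
top 488.6280924010868 [[0.009, -1.0, -0.017, -0.037], [0.987, 0.006, 0.162, -0.565], [-0.161, -0.019, 0.987, -1.057], [0.0, 0.0, 0.0, 1.0]]
```

View pics/scene0.png

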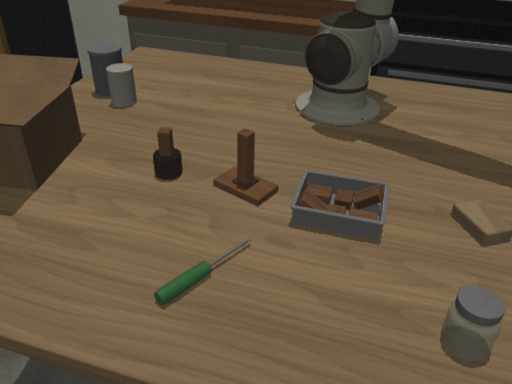

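View pics/top0.png

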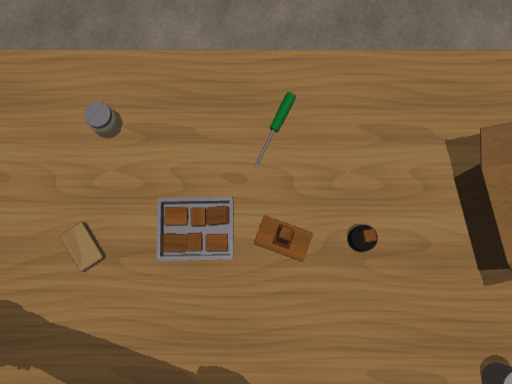

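```bash
cat > h.py <<'E'
import numpy as np,cv2
def cloud(c):
    d=c["range_z"];v,u=np.mgrid[:384,:512]
    p=np.stack([(u-c["cx"])/c["fx"]*d,-(v-c["cy"])/c["fy"]*d,-d],-1)
    E=c["extrinsics"];w=(p-E[:3,3])@E[:3,:3]
    w[d==0]=np.nan
    return w
E
python3 - <<'E'
from h import *
c=np.load("top0.npz");w=cloud(c)
im=c["frame"][:,:,::-1]
a=cv2.resize(im[185:275,145:325],None,fx=4.4,fy=4.4,interpolation=cv2.INTER_CUBIC);cv2.imwrite("pics/top0c.png",a)
z=w[...,2]
print("table",np.nanmedian(z[280:300,150:300]))
# tamper
r=w[205:270,245:320].reshape(-1,3)
f=r[(r[:,2]>.009)&(r[:,2]<.024)];h=r[(r[:,2]>.12)]
for n,p in(("foot",f),("handle",h)):
    R=cv2.minAreaRect((p[:,:2]*1000).astype(np.float32));print(n,len(p),R,np.median(p[:,2]))
r=w[190:270,150:240].reshape(-1,3);p=r[(r[:,2]>.036)&(r[:,2]<.06)]
p=r[(r[:,2]>.015)]
R=cv2.minAreaRect((p[:,:2]*1000).astype(np.float32));print("tray",len(p),R)
np.set_printoptions(linewidth=250)
print((z[192:266:3,152:240:4]*1000).round().astype(int))
s=np.load("scene0.npz")["frame"][:,:,::-1]
cv2.imwrite("pics/scene0c.png",cv2.resize(s[120:245,140:400],None,fx=3,fy=3,interpolation=cv2.INTER_CUBIC))
E
```

```text
table -0.0003093261988182034
foot 1372 ((483.3984680175781, -110.01065826416016), (119.91476440429688, 70.54651641845703), 70.13899993896484) 0.015848178030820087
handle 163 ((483.467041015625, -109.76941680908203), (25.652753829956055, 26.176549911499023), 70.52809143066406) 0.13118297110513996
tray 3398 ((502.1904296875, 90.40802001953125), (142.27593994140625, 171.9088897705078), 1.6433717012405396)
[[                  -3                   -1                   -4                   -2                    0                   -3                    1                   -4                    1                   -2                   -2
                     2                   -1                   -4                   -2                    3                    2                   -1                    0                    4                   -1                   -4]
 [                   3                   -1                   -6                   -4                   -5                    0                   -1                    1                    0                    0                
[... 10342 characters left out ...]
 3                   -3                    3                    1                    0                   -1                   -3                    1                    2]
 [                  -1                    0                   -1                   -1                   -3                    2                   -4                    1                   -2                   -3                   -4
                    -1                   -2                   -3                   -1                    0                    0                    2                   -3                   -5                    5                   -3]]<stdin>:16: RuntimeWarning: invalid value encountered in cast
```

View pics/top0c.png

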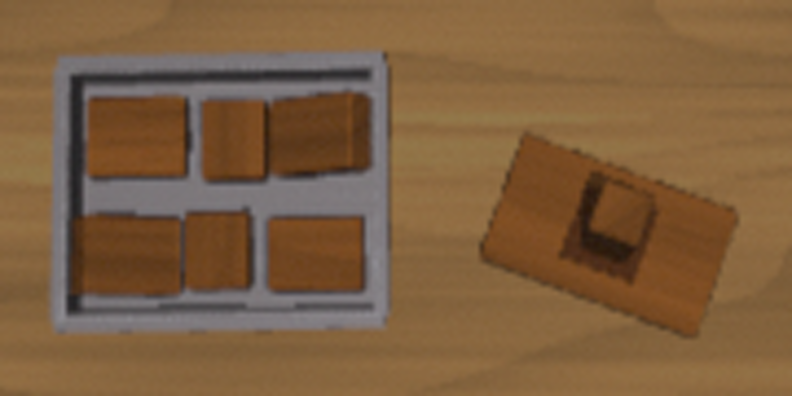

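View pics/scene0c.png

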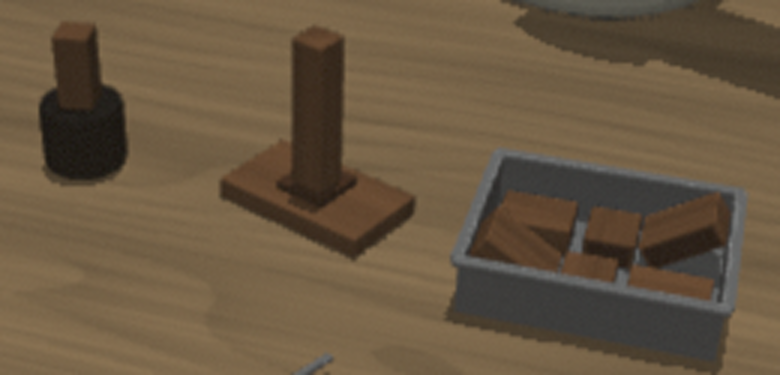

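```bash
python3 - <<'E'
from h import *
c=np.load("top0.npz");w=cloud(c);z=w[...,2]
r=w[190:270,150:240].reshape(-1,3);p=r[(r[:,2]>.03)&(r[:,2]<.06)]
for lo,hi in((.5,2),(1,3),(2,5)):
    q=p[:,:2]
    print([ (np.percentile(q[:,i],[lo,100-lo])*1000).round(1) for i in(0,1)])
# edges: for outer boundary per column/row
def edge(idx,axis):
    pass
h=(z>.03)
pts=[]
top=[w[np.where(h[190:270,u])[0][0]+190,u] for u in range(168,226)]
bot=[w[np.where(h[190:270,u])[0][-1]+190,u] for u in range(168,226)]
lef=[w[v,np.where(h[v,150:240])[0][0]+150] for v in range(206,252)]
rig=[w[v,np.where(h[v,150:240])[0][-1]+150] for v in range(206,252)]
for n,e,(a,b) in(("top",top,(1,0)),("bot",bot,(1,0)),("lef",lef,(0,1)),("rig",rig,(0,1))):
    e=np.array(e);k=np.polyfit(e[:,a],e[:,b],1);print(n,np.median(e[:,b])*1000,np.degrees(np.arctan(k[0])),np.median(e[:,a]))
E
```

```text
[array([430.1, 573.3]), array([  4.8, 176.5])]
[array([430.2, 573.1]), array([  5.2, 175.7])]
[array([432.2, 572.8]), array([  5.8, 174.9])]
top 572.751811405936 -1.7870910763228953 0.08779737577744832
bot 432.81809002508 -1.6559699042127523 0.08377503987802176
lef 175.0215900316697 2.114894371601507 0.5002337909269207
rig 5.989315647432609 1.2409179421179208 0.5018264911056515
```

```bash
python3 -m jog '{"delta_pos":[[0.4,-0.85,0],[0.4,-0.85,0],[0.4,-0.85,0],[0.4,-0.85,0],[0.4,-0.85,0],[0.4,-0.85,0],[0.4,-0.85,0],[0.4,-0.85,0],[0.4,-0.85,0],[0.4,-0.85,0]],"turn":[[0,0,0],[0,0,0],[0,0,0],[0,0,0],[0,0,0],[0,0,0],[0,0,0],[0,0,0],[0,0,0],[0,0,0]],"hand":[1,1,1,1,1,1,1,1,1,1]}' 110
```

```text
time: 1.1
ee_pos: [0.3726, 0.0954, 0.2312]
tcp_rot: [180.0, 0.0, 161.7]
wrist_force: [1.1, 0.6, -0.8]
opening: 0.0852
```

```bash
python3 -m jog '{"delta_pos":[[0.37,-0.685,0],[0.37,-0.685,0],[0.37,-0.685,0],[0.37,-0.685,0],[0.37,-0.685,0],[0.37,-0.685,0],[0,0,0],[0,0,-0.5],[0,0,-0.5],[0,0,0]],"turn":[[0,0,-0.18],[0,0,0],[0,0,0],[0,0,0],[0,0,0],[0,0,0],[0,0,0],[0,0,0],[0,0,0],[0,0,0]],"hand":[1,1,1,1,1,1,1,1,1,1]}' 110
python3 - <<'E'
from workcell import bot,camera
import cv2,numpy as np
print(bot.get_obs()["q"],bot.get_obs()["ee_pos"])
c=camera("scene");cv2.imwrite("pics/s1.png",cv2.resize(c["frame"][20:245,120:400,::-1],None,fx=2.5,fy=2.5))
c=camera("wrist");cv2.imwrite("pics/w1.png",c["frame"][:,:,::-1])
E
```

```text
time: 2.1
ee_pos: [0.4818, -0.1076, 0.1781]
tcp_rot: [-180.0, -0.3, 160.3]
wrist_force: [-0.4, -0.1, 0.1]
opening: 0.0853
[-1.25983049e+01 -3.18253775e+00 -4.08584757e+00  8.94044910e+01
  5.77363836e-03  7.10598507e+00] [ 0.48179576 -0.10764972  0.17807488]
```

View pics/s1.png

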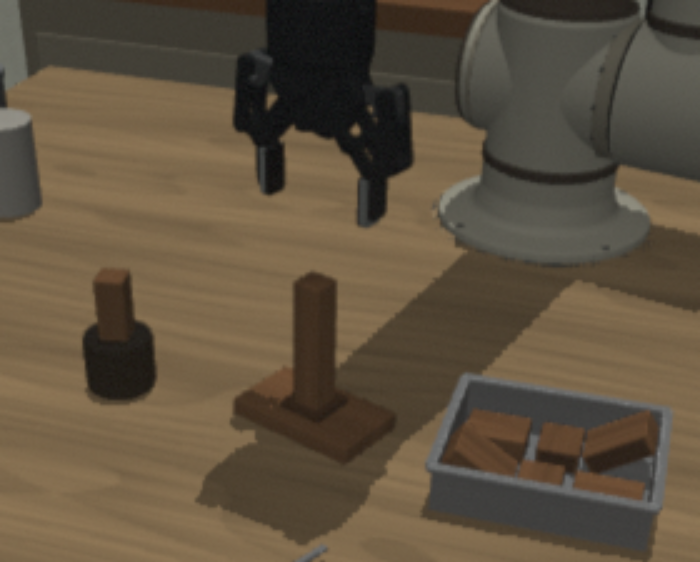

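View pics/w1.png

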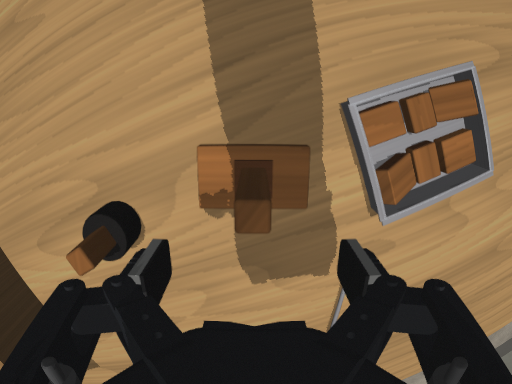

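The wrist view shows the foot squared up with the gripper. The handle, at column 253, sits midway between the pads (167 and 341). Next I go down and grip.

```bash
python3 -m jog '{"delta_pos":[[0.03,-0.04,-0.5],[0,0,-0.5],[0,0,-0.5],[0,0,-0.5],[0,0,0],[0,0,0],[0,0,0],[0,0,0],[0,0,0],[0,0,0]],"turn":[[0,0,0],[0,0,0],[0,0,0],[0,0,0],[0,0,0],[0,0,0],[0,0,0],[0,0,0],[0,0,0],[0,0,0]],"hand":[1,1,1,1,1,1,-1,-1,-1,-1]}' 110
python3 -m jog '{"delta_pos":[[0,0,0],[0,0,0],[0,0,0],[0,0,0],[0,0,0],[0,0,0.2],[0,0,0.5],[0,0,0.6],[0,0,0.5],[0,0,0.2]],"turn":[[0,0,0],[0,0,0],[0,0,0],[0,0,0],[0,0,0],[0,0,0],[0,0,0],[0,0,0],[0,0,0],[0,0,0]],"hand":[-1,-1,-1,-1,-1,-1,-1,-1,-1,-1]}' 110
python3 - <<'E'
from workcell import bot,camera
import cv2,numpy as np
print(bot.get_obs()["q"],bot.get_obs()["ee_pos"])
c=camera("scene");cv2.imwrite("pics/s2.png",cv2.resize(c["frame"][20:245,120:400,::-1],None,fx=2.5,fy=2.5))
E
```

```text
time: 3.2
ee_pos: [0.4851, -0.1103, 0.0819]
tcp_rot: [180.0, 0.0, 160.3]
wrist_force: [0.0, 0.3, -0.4]
opening: 0.0282
time: 4.2
ee_pos: [0.4854, -0.1104, 0.1836]
tcp_rot: [180.0, 0.1, 160.3]
wrist_force: [1.2, -0.7, -4.6]
opening: 0.0247
[-1.28125088e+01 -3.02711333e+00 -3.32284450e+00  8.95745776e+01
 -1.06313347e-02  6.90043153e+00] [ 0.48536067 -0.11043691  0.18363667]
```

View pics/s2.png

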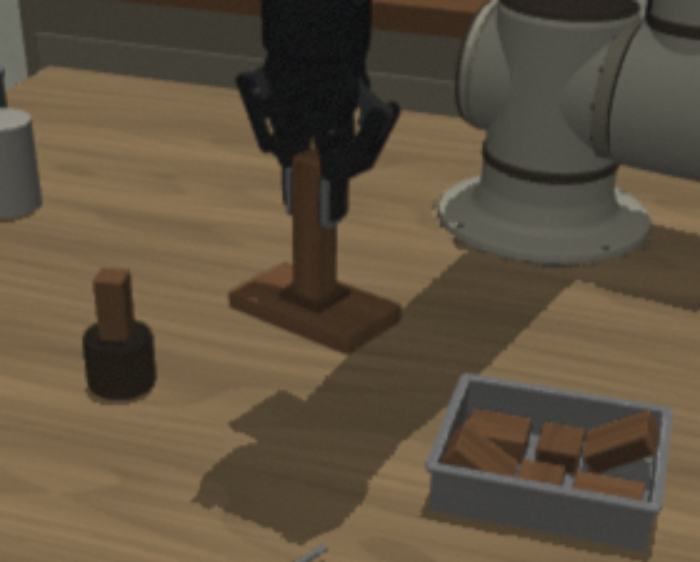

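```bash
python3 -m jog '{"delta_pos":[[0.05,0.4,0],[0.05,0.55,0],[0.05,0.55,0],[0.05,0.55,0],[0.05,0.55,0],[0.05,0.55,0],[0.05,0.5,0],[0.03,0.37,0],[0,0,0],[0,0,0]],"turn":[[0,0,0.3],[0,0,0.35],[0,0,0.35],[0,0,0.35],[0,0,0.35],[0,0,0.35],[0,0,0.35],[0,0,0.275],[0,0,0],[0,0,0]],"hand":[-1,-1,-1,-1,-1,-1,-1,-1,-1,-1]}' 110
python3 - <<'E'
from workcell import bot,camera
import cv2,numpy as np
print(bot.get_obs()["q"],bot.get_obs()["ee_pos"])
c=camera("scene");cv2.imwrite("pics/s3.png",cv2.resize(c["frame"][20:245,180:440,::-1],None,fx=2.5,fy=2.5))
c=camera("top");np.savez("top3.npz",**c);cv2.imwrite("pics/t3.png",cv2.resize(c["frame"][120:300,120:340,::-1],None,fx=3,fy=3))
E
```

```text
time: 5.25
ee_pos: [0.5034, 0.0908, 0.18]
tcp_rot: [-180.0, -0.1, -178.3]
wrist_force: [-0.2, 0.2, -4.7]
opening: 0.0249
[ 1.02325979e+01 -9.30274838e-01 -1.68639559e+00  8.93660879e+01
 -2.00331698e-02  8.52233652e+00] [0.50337717 0.09076628 0.17999618]
```

View pics/s3.png

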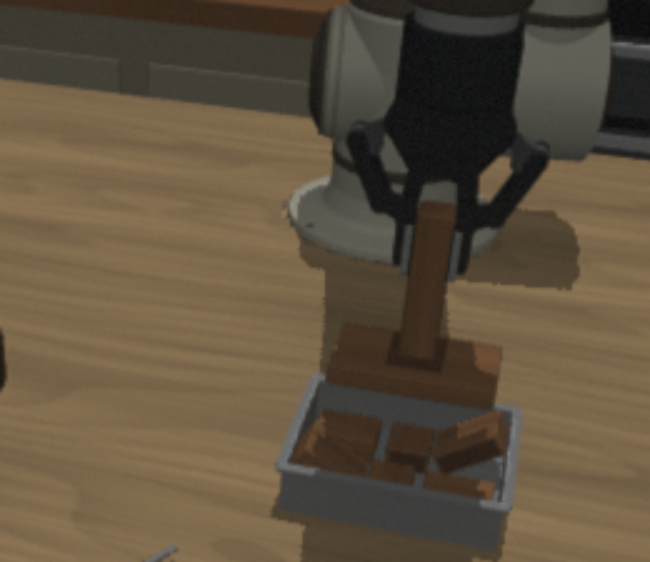

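View pics/t3.png

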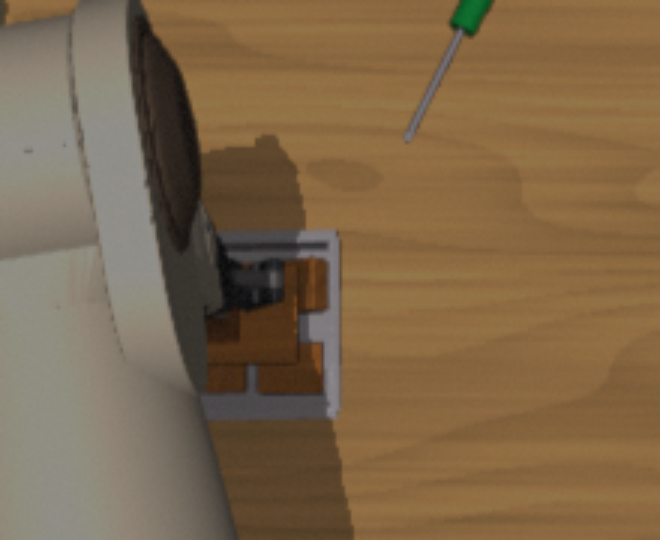

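```bash
cat > foot.py <<'E'
from h import *
from workcell import bot,camera
def run(n="scene"):
    o=bot.get_obs();e=o["ee_pos"];print(o["time"],e,o["wrist_force"].round(1))
    c=camera(n);w=cloud(c).reshape(-1,3)
    f=c["frame"].reshape(-1,3).astype(int)
    brown=(f[:,0]-f[:,2]>25)
    zb=e[2]-.082
    p=w[brown&(abs(w[:,0]-e[0])<.08)&(abs(w[:,1]-e[1])<.08)&(abs(w[:,2]-zb-.016)<.012)]
    for _ in range(4):
        A=np.c_[p[:,:2]-e[:2],np.ones(len(p))];k=np.linalg.lstsq(A,p[:,2],rcond=None)[0]
        r=p[:,2]-A@k;p=p[abs(r)<max(.004,1.5*r.std())] if len(p)>50 else p
    print("top plane n",len(p),"tilt deg dz/dx,dz/dy",np.degrees(k[:2]).round(2),"z",k[2])
    R=cv2.minAreaRect((p[:,:2]*1000).astype(np.float32));print(R)
if __name__=="__main__": run()
E
python3 foot.py
```

```text
5.35 [0.5035864  0.09010493 0.18055508] [ 0.7 -0.4 -4.5]
top plane n 1083 tilt deg dz/dx,dz/dy [-1.59 -0.05] z 0.11513510242563021
((503.3406677246094, 89.56517791748047), (75.94567108154297, 119.99221801757812), 1.7926256656646729)
```

```bash
python3 -m jog '{"delta_pos":[[0,0,-0.25],[0,0,-0.3],[0,0,-0.25],[0,0,-0.1],[0,0,-0.04],[0,0,-0.04],[0,0,-0.04],[0,0,-0.04],[0,0,-0.04],[0,0,0]],"turn":[[0,0,0],[0,0,0],[0,0,0],[0,0,0],[0,0,0],[0,0,0],[0,0,0],[0,0,0],[0,0,0],[0,0,0]],"hand":[-1,-1,-1,-1,-1,-1,-1,-1,-1,-1]}' 110
python3 foot.py
```

```text
time: 6.4
ee_pos: [0.5038, 0.0908, 0.1261]
tcp_rot: [-180.0, -0.0, -178.3]
wrist_force: [1.0, 0.7, -4.4]
opening: 0.0249
6.4 [0.50384885 0.09079741 0.12613948] [ 1.   0.7 -4.4]
top plane n 1038 tilt deg dz/dx,dz/dy [-1.42 -0.05] z 0.06068957345716619
((505.81573486328125, 90.3250961303711), (72.61617279052734, 120.29582977294922), 2.422908306121826)
```

```bash
python3 -m jog '{"delta_pos":[[0,0,-0.03],[0,0,-0.03],[0,0,-0.03],[0,0,-0.03],[0,0,-0.03],[0,0,-0.03],[0,0,0],[0,0,0],[0,0,0],[0,0,0]],"turn":[[0,0,0],[0,0,0],[0,0,0],[0,0,0],[0,0,0],[0,0,0],[0,0,0],[0,0,0],[0,0,0],[0,0,0]],"hand":[-1,-1,-1,-1,-1,-1,-1,-1,-1,-1]}' 110
python3 foot.py
python3 - <<'E'
from workcell import bot,camera
import cv2,numpy as np
c=camera("scene");cv2.imwrite("pics/s4.png",cv2.resize(c["frame"][100:245,240:440,::-1],None,fx=4,fy=4))
E
```

```text
time: 7.45
ee_pos: [0.5039, 0.0908, 0.1174]
tcp_rot: [-180.0, 0.0, -178.3]
wrist_force: [-0.4, -1.0, -4.4]
opening: 0.0247
7.45 [0.50390655 0.09079136 0.11736527] [-0.4 -1.  -4.4]
top plane n 1036 tilt deg dz/dx,dz/dy [-1.26 -0.1 ] z 0.051993724155092576
((504.9851989746094, 90.34336853027344), (71.54467010498047, 119.66083526611328), 2.3030130863189697)
```

View pics/s4.png

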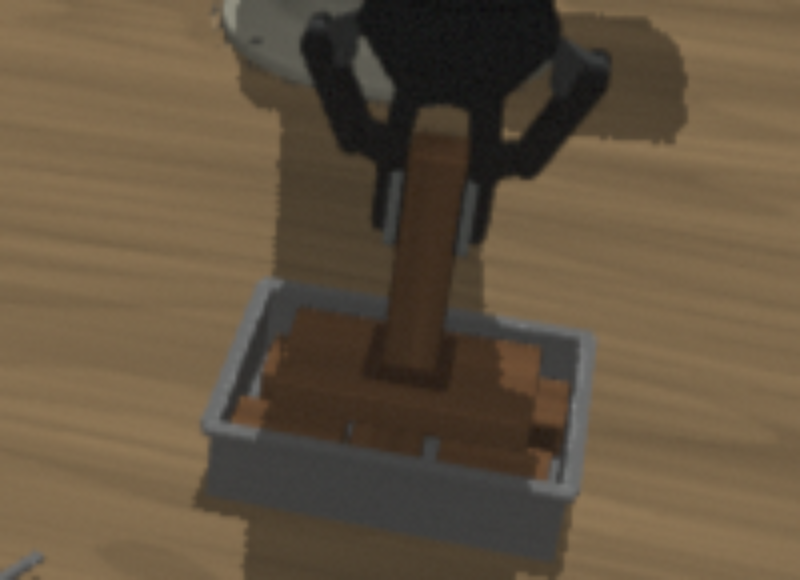

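```bash
python3 -m jog '{"delta_pos":[[0,0,-0.03],[0,0,-0.03],[0,0,-0.03],[0,0,-0.03],[0,0,-0.03],[0,0,0],[0,0,0],[0,0,0],[0,0,0],[0,0,0]],"turn":[[0,0,0],[0,0,0],[0,0,0],[0,0,0],[0,0,0],[0,0,0],[0,0,0],[0,0,0],[0,0,0],[0,0,0]],"hand":[-1,-1,-1,-1,-1,-1,-1,-1,-1,-1]}' 110
python3 foot.py
```

```text
time: 8.55
ee_pos: [0.5039, 0.0908, 0.1099]
tcp_rot: [180.0, 0.0, -178.3]
wrist_force: [0.1, -0.9, -3.5]
opening: 0.0248
8.55 [0.50391721 0.090792   0.10985168] [ 0.1 -0.9 -3.5]
top plane n 1029 tilt deg dz/dx,dz/dy [-1.19 -0.03] z 0.044481397354396296
((505.0830383300781, 90.50439453125), (73.35755157470703, 119.24698638916016), 1.4218981266021729)
```

```bash
python3 -m jog '{"delta_pos":[[0,0,-0.02],[0,0,-0.02],[0,0,-0.02],[0,0,-0.02],[0,0,0],[0,0,0],[0,0,0],[0,0,0],[0,0,0],[0,0,0]],"turn":[[0,0,0],[0,0,0],[0,0,0],[0,0,0],[0,0,0],[0,0,0],[0,0,0],[0,0,0],[0,0,0],[0,0,0]],"hand":[-1,-1,-1,-1,-1,-1,-1,-1,-1,-1]}' 110
python3 foot.py
python3 - <<'E'
from workcell import bot,camera
import cv2,numpy as np
c=camera("scene");cv2.imwrite("pics/s5.png",cv2.resize(c["frame"][100:245,240:440,::-1],None,fx=4,fy=4))
E
```

```text
time: 9.6
ee_pos: [0.5039, 0.0908, 0.1058]
tcp_rot: [180.0, 0.0, -178.3]
wrist_force: [0.4, -0.7, -4.7]
opening: 0.0247
9.6 [0.50390311 0.09080395 0.10579759] [ 0.4 -0.7 -4.7]
top plane n 1032 tilt deg dz/dx,dz/dy [-1.26 -0.07] z 0.04046217604205019
((487.14776611328125, 89.91590881347656), (107.89635467529297, 119.86478424072266), 1.1219720840454102)
```

View pics/s5.png

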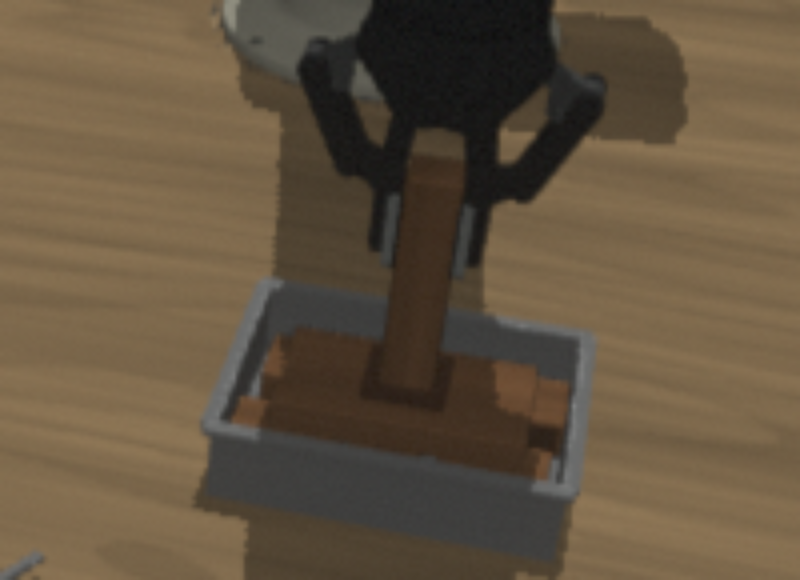

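```bash
python3 -m jog '{"delta_pos":[[0,0,-0.02],[0,0,-0.02],[0,0,-0.02],[0,0,-0.02],[0,0,0],[0,0,0],[0,0,0],[0,0,0],[0,0,0],[0,0,0]],"turn":[[0,0,0],[0,0,0],[0,0,0],[0,0,0],[0,0,0],[0,0,0],[0,0,0],[0,0,0],[0,0,0],[0,0,0]],"hand":[-1,-1,-1,-1,-1,-1,-1,-1,-1,-1]}' 110
python3 foot.py
```

```text
time: 10.7
ee_pos: [0.5041, 0.0909, 0.1049]
tcp_rot: [180.0, 0.2, -178.3]
wrist_force: [-9.8, 0.6, 20.3]
opening: 0.0248
10.7 [0.504126   0.09093969 0.1049428 ] [-9.8  0.6 20.3]
top plane n 1044 tilt deg dz/dx,dz/dy [-1.31 -0.15] z 0.039628127155899126
((486.1394348144531, 89.72914123535156), (108.63833618164062, 120.22380065917969), 1.411176323890686)
```

```bash
python3 -m jog '{"delta_pos":[[0,0,-0.02],[0,0,-0.02],[0,0,0],[0,0,0],[0,0,0.02],[0,0,0.02],[0,0,0.04],[0,0,0.04],[0,0,0.1],[0,0,0.2]],"turn":[[0,0,0],[0,0,0],[0,0,0],[0,0,0],[0,0,0],[0,0,0],[0,0,0],[0,0,0],[0,0,0],[0,0,0]],"hand":[-1,-1,-1,-1,-1,-1,-1,-1,-1,-1]}' 110
python3 -m jog '{"delta_pos":[[0,0,0.3],[0,0,0.4],[0,0,0.3],[0,0,0.2],[0,0,0.1],[0,-0.3,0],[0,-0.5,0],[0,-0.6,0],[0,-0.6,0],[0,-0.5,0]],"turn":[[0,0,0],[0,0,0],[0,0,0],[0,0,0],[0,0,0],[0,0,0],[0,0,0],[0,0,0],[0,0,0],[0,0,0]],"hand":[-1,-1,-1,-1,-1,-1,-1,-1,-1,-1]}' 110
```

```text
time: 11.75
ee_pos: [0.5034, 0.0907, 0.1202]
tcp_rot: [-180.0, -0.1, -178.3]
wrist_force: [-0.7, -0.2, -4.3]
opening: 0.0249
time: 12.75
ee_pos: [0.5032, -0.0363, 0.185]
tcp_rot: [-180.0, -0.1, -178.3]
wrist_force: [-0.5, -0.3, -4.3]
opening: 0.0249
```

```bash
python3 -m jog '{"delta_pos":[[-0.02,-0.4,0],[0,-0.5,0],[0,-0.4,0],[0,-0.2,0],[0,0,0],[0,0,0],[0,0,0],[0,0,0],[0,0,0],[0,0,0]],"turn":[[0,0,0],[0,0,0],[0,0,0],[0,0,0],[0,0,0],[0,0,0],[0,0,0],[0,0,0],[0,0,0],[0,0,0]],"hand":[-1,-1,-1,-1,-1,-1,-1,-1,-1,-1]}' 110
python3 - <<'E'
from h import *
from workcell import bot,camera
c=camera("scene");cv2.imwrite("pics/s6.png",cv2.resize(c["frame"][60:245,140:400,::-1],None,fx=3,fy=3))
c=camera("top");cv2.imwrite("pics/t6.png",cv2.resize(c["frame"][180:290,140:330,::-1],None,fx=4,fy=4))
w=cloud(c);np.set_printoptions(linewidth=250)
print((np.nan_to_num(w[195:266:3,156:236:4,2])*1000).round().astype(int))
E
```

```text
time: 13.75
ee_pos: [0.5029, -0.1088, 0.1858]
tcp_rot: [180.0, 0.0, -178.3]
wrist_force: [-0.6, -0.6, -3.7]
opening: 0.025
[[ 2 -1  0  1 -3  0 -1 -2 -2 -3  3  4 -2  1 -2 -1  0  1 -2  0]
 [ 0 42 40 42 40 41 37 40 43 47 38 43 40 42 38 45 44 40 43 -3]
 [ 0 40 42 43 47 42 41 42 43 42 34 33 35 35 31 35 35 31 31 42]
 [-2 41  3  1  1  1  7  2  6  4  4 -1  0 -2  3  2  1  2  3 39]
 [ 0 47  4 17 21 19 20 26  8  2  3  3  5  4  3  3  7 -1 17 42]
 [ 0 44  0 21 25 21 25 24  7 23 25 21 18 23 23 20 23 23 22 43]
 [ 0 42  5 25 23 21 23 22  3 26 22 21 18 23 21 23 22 24 21 45]
 [-2 40 -5 25 21 21 22 23 -1 25 21 25 22 21 27 21 21 22 21 38]
 [ 1 45  5 20 25 20 22 20  3 24 17 22 27 22 26 19 24 18 19 40]
 [-2 43  1 21 24 24 21 18  0 22 21 24 21 22 21 23 22 23 27 41]
 [-3 44  6 14 16 13 13 12  3 22 23 20 21 15 15 15 11 10  7 38]
 [-3 41  2  2  4  3  6  5  2  4  2  1  4  0  2  2  4  1  2 43]
 [-5 40  0  1 -1  5 -1  4  0  2  0  0  1  6  5  4 -1  4 -1 42]
 [ 6 39  6  4  4  2 -1  1 24 22 24 23  1  4  7  2 23 25  5 45]
 [-1 38 23 22 23 20  0 23 25 21 25 22  2 21 23 20 23 24  4 40]
 [-5 35 20 20 20 22 22 23 22 23 23 21  4 20 22 23 23 24  2 42]
 [ 1 39 24 23 21 20 27 25 24 22 28 20  6 23 21 23 21 25  1 44]
 [-1 38 24 23 22 22 24 21 20 18 24 20  2 26 24 25 24 22  2 45]
 [-2 40 25 22 21 23 22 26 22 25 24 25  3 20 23 24 19 28 -1 40]
 [-1 38 23 20 21 14 14  9  1  2  2  0 -4  0  7  1  3  2  2 44]
 [39 41  3 -1  2  5  5 -2  4  3 -1  0  6  0  1  0  4  2  1 41]
 [-2 46 41 41 41 41 38 45 39 41 40 39 41 41 40 42 43 39 44 39]
 [ 1  1  1  1  1  1 -3 -1 -2 -3  0 -2 -6  1 -5  0  2 -2  0  0]
 [-4  3  0 -4  0 -1  0 -1 -2 -3 -1 -3 -1  4  3  0  0 -1 -1  2]]
```

View pics/s6.png

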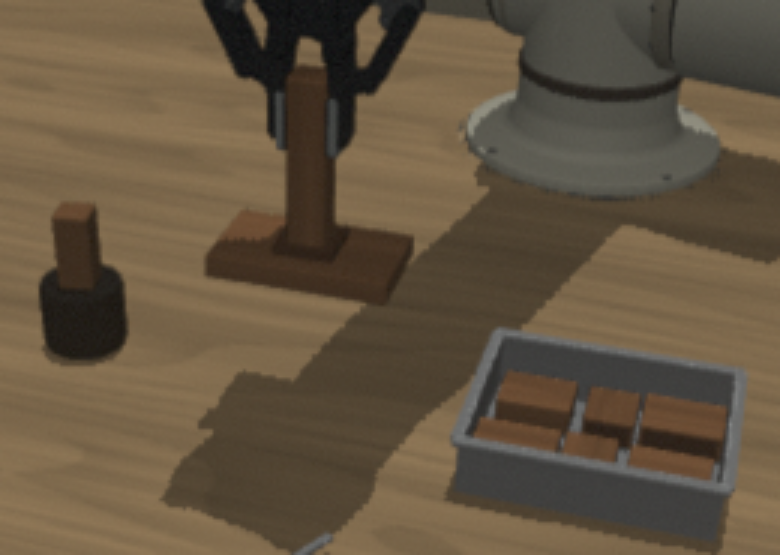

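View pics/t6.png

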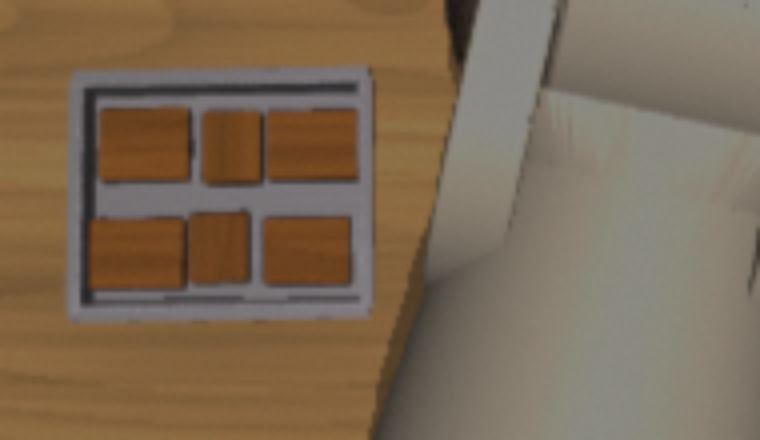

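Both pictures and the depth map show all six chunks flat at 20–25 mm. The tamper is clear of the tray, so I lower it now.

```bash
python3 -m jog '{"delta_pos":[[0,0,-0.3],[0,0,-0.5],[0,0,-0.5],[0,0,-0.3],[0,0,-0.2],[0,0,-0.1],[0,0,-0.04],[0,0,-0.04],[0,0,0],[0,0,0]],"turn":[[0,0,0],[0,0,0],[0,0,0],[0,0,0],[0,0,0],[0,0,0],[0,0,0],[0,0,0],[0,0,0],[0,0,0]],"hand":[-1,-1,-1,-1,-1,-1,-1,-1,-1,-1]}' 110
```

```text
time: 14.85
ee_pos: [0.5032, -0.1093, 0.0873]
tcp_rot: [-180.0, 0.0, -178.3]
wrist_force: [0.4, 0.3, -3.0]
opening: 0.0247
```

```bash
python3 -m jog '{"delta_pos":[[0,0,-0.02],[0,0,-0.02],[0,0,-0.02],[0,0,-0.02],[0,0,-0.02],[0,0,0],[0,0,0],[0,0,0],[0,0,0],[0,0,0]],"turn":[[0,0,0],[0,0,0],[0,0,0],[0,0,0],[0,0,0],[0,0,0],[0,0,0],[0,0,0],[0,0,0],[0,0,0]],"hand":[-1,-1,-1,-1,-1,-1,-1,-1,-1,-1]}' 110
```

```text
time: 15.85
ee_pos: [0.5029, -0.1092, 0.082]
tcp_rot: [180.0, 0.0, -178.3]
wrist_force: [-2.2, 1.5, 2.3]
opening: 0.0253
```

```bash
python3 -m jog '{"delta_pos":[[0,0,-0.01],[0,0,0],[0,0,0],[0,0,0],[0,0,0],[0,0,0],[0,0,0],[0,0,0],[0,0,0],[0,0,0]],"turn":[[0,0,0],[0,0,0],[0,0,0],[0,0,0],[0,0,0],[0,0,0],[0,0,0],[0,0,0],[0,0,0],[0,0,0]],"hand":[-1,-1,-0.3,-0.3,-0.1,0.2,0.5,1,1,1]}' 20
python3 -m jog '{"delta_pos":[[0,0,0],[0,0,0],[0,0,0.1],[0,0,0.3],[0,0,0.5],[0,0,0.5],[0,0,0.6],[0,0,0.6],[0,0,0.3],[0,0,0]],"turn":[[0,0,0],[0,0,0],[0,0,0],[0,0,0],[0,0,0],[0,0,0],[0,0,0],[0,0,0],[0,0,0],[0,0,0]],"hand":[1,1,1,1,1,1,1,1,1,1]}' 20
python3 - <<'E'
from h import *
from workcell import bot,camera
c=camera("scene");cv2.imwrite("pics/s7.png",cv2.resize(c["frame"][60:245,140:400,::-1],None,fx=3,fy=3))
E
```

```text
time: 16.85
ee_pos: [0.5029, -0.1092, 0.0813]
tcp_rot: [-180.0, 0.0, -178.3]
wrist_force: [-0.1, 0.3, -0.4]
opening: 0.0853
time: 17.85
ee_pos: [0.5038, -0.1094, 0.2298]
tcp_rot: [-179.9, 0.3, -178.3]
wrist_force: [-0.2, 0.2, -0.5]
opening: 0.0855
```

View pics/s7.png

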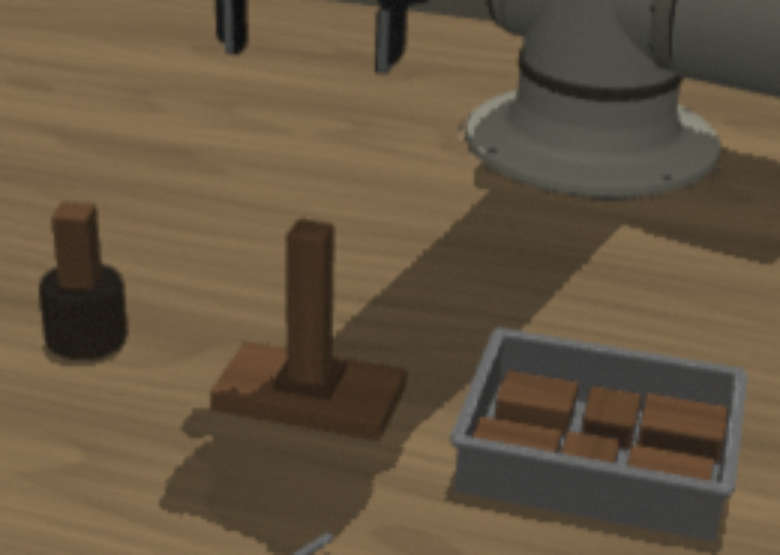

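The picture shows the tamper standing upright on its foot, about 60 mm clear of the tray. The gripper is open above it, and all the chunks are flat.

```bash
python3 -c "
from workcell import ticket;print(ticket.job_done())"
```

```text
the job is handed in; nothing more can be done
None
```

The job is done and handed in at about 18 s of the 54 s allowed. I took the tamper by its handle and pressed its foot down over the middle of the tray until it met all the chunks. I then lifted it out, stood it on the bench at about x 0.50, y -0.11 m, let go and raised the open gripper clear.

**Chunks:** after the press, the depth map showed all six tops at 20–25 mm, which is 23 mm within camera noise. Both pictures showed them flat.

**Tamper:** the last picture shows it standing upright, about 60 mm from the tray by my measurements, with nothing touching it and the mallet undisturbed.

**Forces:** the highest wrist force I read was about 23 N at the first firm contact. I then pressed 2 mm further without a reading at the bottom of that push, which I had estimated at about 40 N.

**One disagreement:** while I held the tamper, the depth fit showed its foot tilted by about 1.3 degrees, though the reported gripper angle was straight. It did not affect the result.

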